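Slide the plot model past the sprung stop into its dock

ROBOT

A 7-joint arm with a two-finger parallel gripper is mounted at the origin on the work surface. World frame = base frame: x ahead of the robot, y to its left, z up, the work surface at z = 0. Lengths are in m, angles in rad, forces in N, time in s.
With the tool pointing down it reaches from about 0.425 to 0.95 m from the base axis. Payload 4.7 kg.
Tool frame: the origin (TCP) lies on the centre line of the jaws, within the pads' length; the fingertips stand robot.nose_length ahead of it and the grasp point (between the pads) lies 8 mm behind it (robot.nose_length is the distance from the TCP to the fingertips, in m); z points along the fingers, x is the direction in which the jaws open and shut, and the axes are right-handed (so a half turn about z gives the same grasp; the last joint's range is limited). The gripper opens to 85 mm and grips with 20 to 120 N. Pads are 22 mm wide; open, the fingers measure 114 mm over their backs; the gripper's body (76 mm by 85 mm) begins 54 mm behind the grasp point. The pads swing forward as they close: fully open they stand 13 mm farther back than shut.
Start: joints at [-1.371, 0.469, -0.049, 1.532, 0.024, 1.141, -0.082], TCP at [0.153, 0.657, 0.242] pointing down, gripper open.
Joint ranges: [-2.59, 2.59], [-0.33, 1.99], [-1.39, 1.29], [0.1, 2.45], [-1.04, 4.18], [0.21, 1.99], [-2.66, 2.66]. Speed limits (rad/s): [2.57, 2.57, 3.14, 3.14, 3.14, 3.14, 3.14].

INTERFACE

Orientations are given as [roll, pitch, yaw] about the fixed x, y, z axes, in that order (R = Rz(yaw) Ry(pitch) Rx(roll)).
In Python, from plant import robot gives the robot as it stands. Calls block until the motion is done:
- robot.goto(position, orientation): joint-space move of the TCP to a pose.
- robot.move_straight(position, vel=0.15, attitude=None, contact_N=None): straight line of the TCP; attitude=None keeps the orientation; vel is the mean speed in m/s. With contact_N (N) it stops when the force on the tool has changed by that much, and returns True; else False.
- robot.move_joints(angles): joint-space move.
- robot.grip(opening, strength=None): opening from 0.0 (shut) to 1.0 (fully open); strength is the grip in N (None keeps the last); returns when the fingers have stopped.
- robot.sleep(seconds).
- robot.inverse_kinematics(position, orientation): joint angles nearest the present ones, or None.
- robot.sense(): the state.
- robot.grab_frame(name): name is "scene" or "top" or "wrist"; returns a dict with "image" (400x640x3 uint8, red, green, blue), "range_z" (400x640 float32, m along the optical axis (not along the pixel's ray), 0 where there is no reading), "fx", "fy", "cx", "cy" (pixels), "R" (3x3) and "t" (3): a world point X has camera coordinates R X + t. Camera axes: x right, y down, z forward; pixel columns grow to the right and rows downward; lengths in m; the calibration is good to about 2 mm. A picture is of the moment at which its call begins.
A pose or a line that the arm cannot do raises robot.IKError and nothing moves.
- robot.close_job(): hands the job in, once; it reports no verdict.
The state is a dict: "t": time; "joint_pos": joint angles; "joint_velocities": joint speeds; "effort": joint torques, N m; "tcp_pos": TCP position; "tcp_rot": TCP orientation; "wrist_force": force on the tool from outside, world axes, zero at the start; "torque": the same for the moment, N m; "opening": opening from 0.0 (shut) to 1.0 (fully open).
Only numpy, scipy, OpenCV 4.12 (cv2) and the standard library are available. Lean on these libraries where they do the work, as an engineer would, in place of code of your own. Each camera call takes 0.05 s, during which the arm holds its last target.

TASK

Press the red bar of the dock down with the fingertips and, keeping it held down, push the brown plot model along the lane past the yellow stop until it is fully home against the end wall; then let the bar spring back up so that the stop locks the model in. Only touch and push: do not lift the model, do not ram it against the raised stop, and leave the mug, the off-cuts and the glue bottle where they are.

Things in the scene. Friction and masses are not known exactly. Their poses are not given: they have to be found in the camera images.
- dock: Fixed lane with grey guide rails, 250 x 130 mm. Origin on the table, mid width; +x = the way the model slides, z up. Aluminium deck 24 mm above the table, rails 16 mm above the deck, inner faces at y = +-45.5 mm (only shut or narrow fingers fit between). Grey end wall: inner face at x = +110 mm, top 58 mm above the table. A slot along the middle of the deck takes the red bar.
- stop (a joint): How far the sprung stop (red bar and yellow nose, one rigid piece) is pressed: 0 = up, 0.014 m = fully down. Spring: about 2 N starts it, about 6 N holds it fully down; let go, it springs up. The nose blocks the model until the bar is more than 7 mm down (go for 9 or more); then the model's front cross-bar passes over it.
- bar_end (a point): On top of the red bar, 6 mm from its rear end, on the lane's centre line (dock x = -115 mm). The bar is 28 mm wide, from dock x = -121 to +83 mm, flat top 38 mm above the table when up, 24 mm (flush with the deck) fully down. Press it anywhere along its length: it goes straight down, and a fingertip can slide along it while pressing. It runs on under the model, in the model's tunnel.
- nose_top (a point): Centre of the top of the yellow nose at the front end of the red bar, on the centre line (dock x = +88 mm): 10 mm long along the lane, 28 mm wide, square faces, top 48 mm above the table when up.
- plot: Loose brown laminated block, small buildings and yellow note on top; 100 long (x, along the lane) x 86 wide x 50 high (flat top 37, buildings at the front), 0.35 kg. Origin: centre of underside, axes as the dock's. Two runners, 36 wide x 28 high tunnel between, closed at both ends by a 12 thick cross-bar 17 to 28 above the deck. Meets the raised nose at dock x = +33, fully home at +60 mm.
- plot_rear (a point): Middle of the model's flat rear face (model x = -50 mm), 30 mm above its underside, straight above the red bar. The face can be pushed from 17 to 37 mm above the deck. With the model fully home this face is at dock x = +10 mm, and the front cross-bar is 5 mm past the nose, which can then spring up behind it.
- mug: Bystander: blue mug, 76 mm across, 88 mm high, origin at the centre of its underside. Stands beside the dock.
- offcuts: Bystander: glued stack of brown board off-cuts, 60 x 45 x 32 mm, origin at the centre of its underside. Stands beside the dock.
- glue: Bystander: white glue bottle with an orange cap, 44 mm across, 100 mm high, origin at the centre of its underside. Stands beside the dock.
Things that resemble listed ones, but are neither listed nor needed, are in the scene too. What is shaped like the plot but pink or purple is not meant.

How it is judged:
By the outcome, as a careful person would: the job done as asked, in the order asked, and still so for the second after the job is handed in, with the robot touching nothing.
It also fails if it takes over 38 s, if anything falls off the work surface, if the arm or the gripper's body presses on something with over 40 N, if the wrist force passes 120 N, or if a joint passes its speed limit or range.

## Working session

There is one attempt and no reset: what is moved stays moved. The work goes in short steps, each a Python script; the robot and the scene stay as the last script left them, time stands still between calls to the robot, and variables do not carry over. Pictures are saved under pics/ and viewed, and the job is handed in when it is done.

```bash
ls; mkdir -p pics
python3 - <<'E'
from plant import robot
import cv2,numpy as np
print(robot.nose_length, robot.sense())
for n in("scene","top"):
    f=robot.grab_frame(n)
    cv2.imwrite(f"pics/{n}0.png",f["image"][...,::-1]); np.savez(f"{n}0.npz",**f)
E
```

```text
pics
0.011 {'t': 0.0, 'joint_pos': array([-1.37092315,  0.46945901, -0.04861772,  1.53371803,  0.02409258,
        1.14097583, -0.08231882]), 'joint_velocities': array([-9.99582399e-05, -6.87444625e-04, -1.12502415e-03,  9.69569453e-04,
       -3.65609705e-04, -2.32791075e-04, -8.30109989e-04]), 'effort': array([ 5.59230539e-04, -5.10303569e+01, -4.64582210e-02, -2.37711149e+01,
        1.06239924e-02,  7.52459775e-03, -4.23482433e-06]), 'tcp_pos': array([0.15292304, 0.65686464, 0.24123941]), 'tcp_rot': array([3.14153719e+00, 1.97407495e-03, 1.34205365e+00]), 'wrist_force': array([-0.30693896,  0.63251076,  0.26000324]), 'torque': array([-0.04720044,  0.01353672,  0.0300239 ]), 'opening': 1.0004849412661316}
```

View pics/scene0.png

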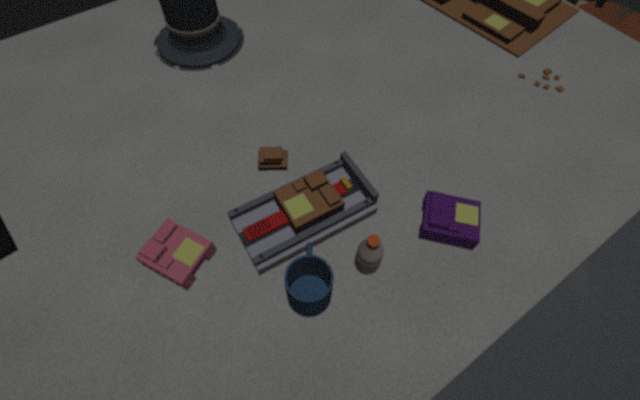

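View pics/top0.png

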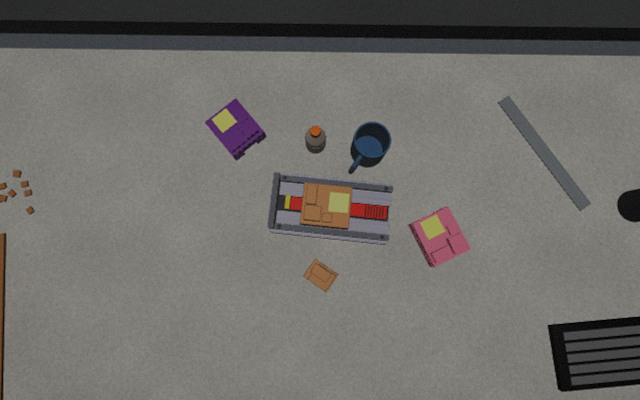

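The brown block in the dock (top ≈ 327,206) fits the plot. The look-alikes are pink (440,237) and purple (235,128), neither meant. Next I'll confirm this in an enlarged crop and measure.

Run:
```python
import cv2,numpy as np
f=np.load("top0.npz")
c=f["image"][165:255,260:405,::-1]
cv2.imwrite("pics/crop1.png",cv2.resize(c,None,fx=5.5,fy=5.5,interpolation=cv2.INTER_CUBIC))
print(f["fx"],f["cx"],f["cy"],f["R"],f["t"])
z=f["range_z"];R=f["R"];t=f["t"]
v,u=np.mgrid[0:400,0:640]
P=np.stack([(u-f["cx"])/f["fx"]*z,(v-f["cy"])/f["fy"]*z,z],-1)
W=(P-t)@R
np.save("W.npy",W)
for p in [(200,300),(276,210),(327,206),(340,202),(375,211),(378,211),(385,211),(288,203),(390,190),(370,140),(316,131),(320,275)]: print(p,W[p[1],p[0]].round(4))
```

```text
387.1598491975608 318.992755075512 201.15712475903922 [[ 1.28159085e-02 -9.99914770e-01  2.49104409e-03]
 [-9.91127372e-01 -1.30328114e-02 -1.32275011e-01]
 [ 1.32296203e-01 -7.73717535e-04 -9.91209925e-01]] [-0.05579605  0.5951126   0.77384569]
(200, 300) [0.3854 0.2024 0.0007]
(276, 210) [0.5768 0.0426 0.0316]
(327, 206) [ 0.5832 -0.0645  0.0605]
(340, 202) [ 0.5917 -0.091   0.0611]
(375, 211) [ 0.5767 -0.1659  0.0378]
(378, 211) [ 0.5769 -0.1724  0.0367]
(385, 211) [ 0.5767 -0.1864  0.0409]
(288, 203) [0.5901 0.0163 0.0471]
(390, 190) [ 0.6214 -0.1975  0.0403]
(370, 140) [ 0.7398 -0.1604  0.0057]
(316, 131) [ 0.7287 -0.0402  0.0997]
(320, 275) [ 0.4427 -0.0521  0.0315]
```

View pics/crop1.png

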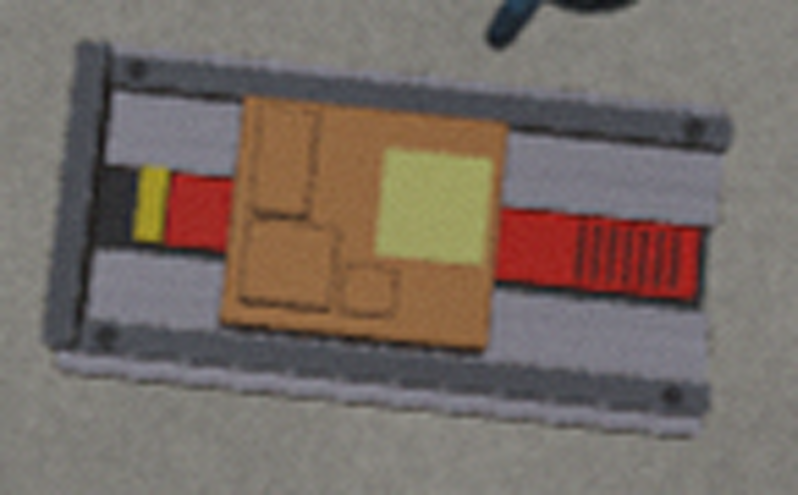

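```bash
cat > h.py <<'E'
import numpy as np
def ray(f,u,v,z):
    R,t=f["R"],f["t"]; d=R.T@np.array([(u-f["cx"])/f["fx"],(v-f["cy"])/f["fy"],1.]); c=-R.T@t
    return c+d*(z-c[2])/d[2]
E
python3 - <<'E'
import numpy as np
from h import ray
f=np.load("top0.npz")
g=lambda x,y,z:ray(f,(x+.5)/5.5-.5+260,(y+.5)/5.5-.5+165,z)
D={"nose":(151,205,.048),"barend":(700,264,.038),"rearL":(507,127,.061),"rearR":(486,350,.061),
"frontL":(243,97,.061),"frontR":(221,325,.061),"wallL":(110,45,.058),"wallR":(78,349,.058),"railLrear":(733,118,.040),"railLrear_in":(728,150,.04),"railRin_rear":(710,383,.04),"railRin_f":(93,322,.04),"railLin_f":(113,90,.04)}
for k,v in D.items(): print(k,g(*v).round(4))
n,b=g(*D["nose"]),g(*D["barend"]);d=(n-b)[:2];L=np.hypot(*d);yaw=np.arctan2(d[1],d[0])
print(L,"expect .209",yaw)
ex=np.array([np.cos(yaw),np.sin(yaw)]);ey=np.array([-ex[1],ex[0]])
m=(n+b)[:2]/2; o=m-ex*(88-121)/2000
print("origin",o)
for k,v in D.items():
    q=g(*v)[:2]-o; print(k,(q@ex*1e3).round(1),(q@ey*1e3).round(1))
E
```

```text
nose [0.5923 0.0183 0.048 ]
barend [ 0.5737 -0.1908  0.038 ]
rearL [ 0.6218 -0.1151  0.061 ]
rearR [ 0.5384 -0.1075  0.061 ]
frontL [ 0.6318 -0.0162  0.061 ]
frontR [ 0.5463 -0.0096  0.061 ]
wallL [0.6516 0.0344 0.058 ]
wallR [0.537  0.0432 0.058 ]
railLrear [ 0.63   -0.2037  0.04  ]
railLrear_in [ 0.6175 -0.2016  0.04  ]
railRin_rear [ 0.5283 -0.1937  0.04  ]
railRin_f [0.5484 0.0399 0.04  ]
railLin_f [0.6377 0.0346 0.04  ]
0.20989126899741228 expect .209 1.4818877528185284
origin [ 0.5844586  -0.06978579]
nose 88.4 -0.0
barend -121.4 -0.0
rearL -41.8 -41.2
rearR -41.6 42.6
frontL 57.6 -42.4
frontR 56.5 43.3
wallL 109.7 -57.6
wallR 108.3 57.3
railLrear -129.3 -57.2
railLrear_in -128.3 -44.6
railRin_rear -128.4 44.9
railRin_f 106.0 45.7
railLin_f 108.7 -43.8
```

```bash
cat >> h.py <<'E'
O=np.array([0.58446,-0.06979]);YAW=1.4819
EX=np.array([np.cos(YAW),np.sin(YAW)]);EY=np.array([-EX[1],EX[0]])
def dk(x,y,z): return [*(O+EX*x+EY*y),z]   # dock xy, TCP z
ORI=[np.pi,0,YAW-np.pi/2]
E
python3 - <<'E'
from plant import robot
from h import *
import cv2
for o in (ORI,[np.pi,0,YAW+np.pi/2]):
    print([None if q is None else q.round(2) for q in (robot.inverse_kinematics(dk(x,0,z),o) for x,z in((-.08,.16),(-.08,.035),(0,.035)))])
robot.grip(0.0,40)
robot.goto(dk(-.085,0,.14),ORI)
s=robot.sense();print(s["t"],s["tcp_pos"],s["tcp_rot"],s["wrist_force"],s["opening"])
for n in("wrist","scene"):
    f=robot.grab_frame(n);cv2.imwrite(f"pics/{n}1.png",f["image"][...,::-1])
E
```

```text
[array([-0.51,  0.61,  1.  ,  1.85, -0.6 ,  1.02,  0.65]), array([-0.38,  0.74,  0.81,  1.92, -0.75,  0.81,  0.76]), array([-0.35,  0.64,  0.54,  1.93, -0.5 ,  0.7 ,  0.41])]
[array([-0.56,  0.67,  1.11,  1.85, -0.69,  1.07, -2.41]), array([-0.54,  0.91,  1.1 ,  1.93, -1.01,  0.99, -2.17]), array([-0.68,  0.91,  1.1 ,  1.95, -1.01,  0.98, -2.3 ])]
4.0917 [ 0.57729991 -0.15348563  0.13986577] [-3.14110195e+00  7.83351526e-05 -8.72103711e-02] [-0.15382105  1.27792869 -0.19635959] 0.004309978530472444
```

View pics/wrist1.png

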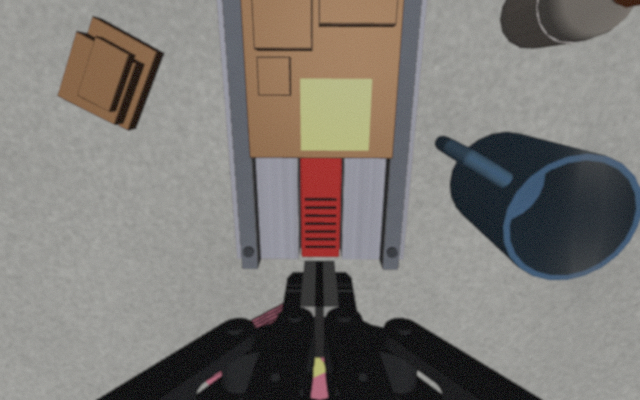

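View pics/scene1.png

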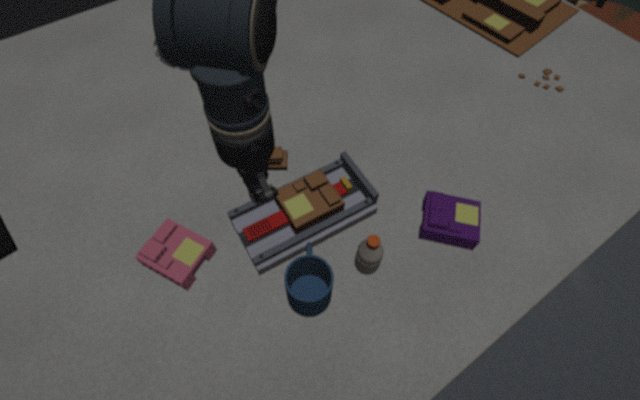

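The wrist view shows the shut fingers (319,285) in line with the red bar (321,205) and the model's rear edge at row 157. Next, press down on the bar.

Run:
```python
from plant import robot
from h import *
robot.move_straight(dk(-.085,0,.056),vel=.08)
s=robot.sense();print(s["t"],s["tcp_pos"],s["wrist_force"])
c=robot.move_straight(dk(-.085,0,.042),vel=.015,contact_N=1.5)
s=robot.sense();print(c,s["t"],s["tcp_pos"],s["wrist_force"])
z=s["tcp_pos"][2]
for d in (.004,.008,.0105):
    robot.move_straight(dk(-.085,0,z-d),vel=.02); robot.sleep(.15)
    s=robot.sense();print(d,s["t"],s["tcp_pos"],s["wrist_force"])
```

```text
5.3917 [ 0.57729369 -0.15468048  0.05652328] [0.80215631 0.42342802 0.47165863]
True 5.9833 [ 0.57696213 -0.15441259  0.04789037] [-0.01393414  0.28568419  2.81916223]
0.004 6.4833 [ 0.576964   -0.15444208  0.04397833] [-0.25129344 -0.04566665  3.30942576]
0.008 6.9833 [ 0.57697487 -0.15441314  0.03995743] [0.04081928 0.35736685 4.53292557]
0.0105 7.4083 [ 0.57697073 -0.15442124  0.03752913] [-0.12411083  1.1013524   5.51495576]
```

Run:
```python
from plant import robot
from h import *
import cv2
z=.0372
def st(x,v,c=None):
    r=robot.move_straight(dk(x,0,z),vel=v,contact_N=c)
    s=robot.sense();q=(s["tcp_pos"][:2]-O);F=s["wrist_force"]
    print(x,r,round(s["t"],2),"dock x %.4f y %.4f z %.4f Fx %.2f Fy %.2f Fz %.2f"%(q@EX,q@EY,s["tcp_pos"][2],F[:2]@EX,F[:2]@EY,F[2]));return r
st(-.06,.03)
st(-.033,.025,8)
f=robot.grab_frame("top");cv2.imwrite("pics/top2.png",cv2.resize(f["image"][150:260,240:410,::-1],None,fx=4.5,fy=4.5,interpolation=2))
```

```text
-0.06 False 8.39 dock x -0.0622 y -0.0004 z 0.0378 Fx -2.64 Fy 0.70 Fz 5.08
-0.033 False 9.62 dock x -0.0363 y -0.0004 z 0.0379 Fx -4.80 Fy 0.90 Fz 5.10
```

View pics/top2.png

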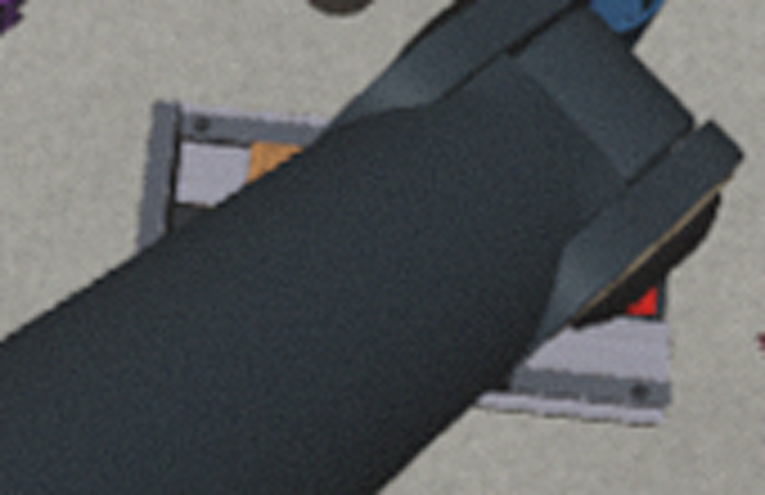

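The front-left corner of the model (crop 250,142) has moved about 17 mm forward, as expected, and the bar is still about 11 mm down. Continue pushing.

Run:
```python
from plant import robot
from h import *
import cv2
z=.0368
def st(x,v,c=None):
    r=robot.move_straight(dk(x,0,z),vel=v,contact_N=c)
    s=robot.sense();q=(s["tcp_pos"][:2]-O);F=s["wrist_force"]
    print(x,r,round(s["t"],2),"dock x %.4f y %.4f z %.4f Fx %.2f Fy %.2f Fz %.2f"%(q@EX,q@EY,s["tcp_pos"][2],F[:2]@EX,F[:2]@EY,F[2]));return r
ok=False
for x in (-.02,-.008):
    ok=st(x,.025,7)
    if ok: break
if not ok: ok=st(.008,.012,7)
```

```text
-0.02 False 10.34 dock x -0.0238 y -0.0006 z 0.0379 Fx -5.85 Fy -0.72 Fz 6.89
-0.008 False 10.97 dock x -0.0117 y -0.0007 z 0.0378 Fx -5.41 Fy 0.32 Fz 6.07
0.008 True 12.01 dock x -0.0011 y -0.0007 z 0.0380 Fx -1.43 Fy 0.53 Fz 2.76
```

Run:
```python
from plant import robot
from h import *
import cv2
def p(r=None):
    s=robot.sense();q=(s["tcp_pos"][:2]-O);F=s["wrist_force"]
    print(r,round(s["t"],2),"dock x %.4f y %.4f z %.4f Fx %.2f Fy %.2f Fz %.2f"%(q@EX,q@EY,s["tcp_pos"][2],F[:2]@EX,F[:2]@EY,F[2]))
robot.sleep(.2);p()
r=robot.move_straight(dk(.006,0,.0368),vel=.012,contact_N=8);p(r)
robot.sleep(.2);p()
f=robot.grab_frame("wrist");cv2.imwrite("pics/wrist3.png",f["image"][...,::-1])
f=robot.grab_frame("top");cv2.imwrite("pics/top3.png",cv2.resize(f["image"][150:260,240:410,::-1],None,fx=4.5,fy=4.5,interpolation=2))
```

```text
None 12.21 dock x -0.0011 y -0.0007 z 0.0380 Fx 0.41 Fy 0.18 Fz 3.04
True 12.59 dock x -0.0012 y -0.0007 z 0.0381 Fx 0.59 Fy -0.16 Fz 3.91
None 12.79 dock x -0.0012 y -0.0007 z 0.0381 Fx -0.26 Fy 0.66 Fz 3.53
```

View pics/wrist3.png

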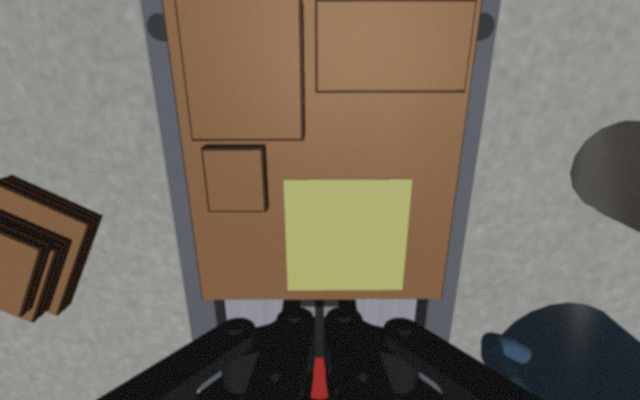

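View pics/top3.png

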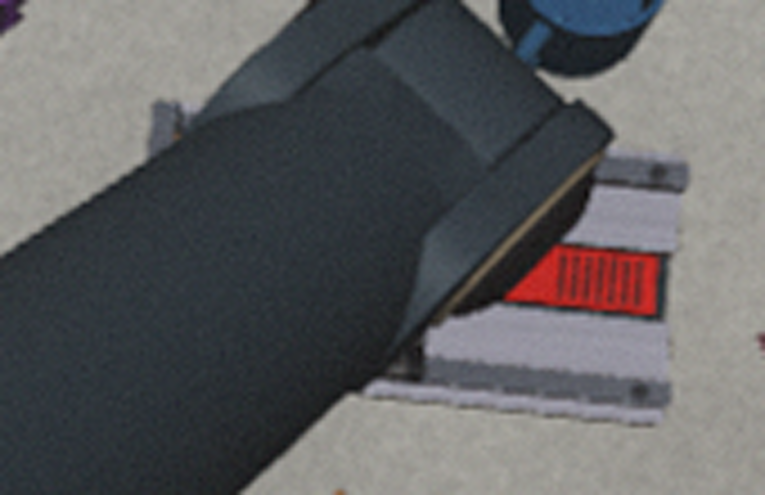

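Both pushes stopped at the same TCP dock x of −1 mm, so the model's rear is at about +10 mm, which is home. The wrist picture shows the rear edge square at row 298. Back off slightly with the bar still held, then raise.

Run:
```python
from plant import robot
from h import *
import cv2
robot.move_straight(dk(-.006,0,.0370),vel=.03)
s=robot.sense();print(s["t"],s["tcp_pos"],s["wrist_force"])
robot.move_straight(dk(-.007,0,.055),vel=.04)
robot.move_straight(dk(-.02,0,.20),vel=.12)
f=robot.grab_frame("wrist");cv2.imwrite("pics/wrist4.png",f["image"][...,::-1])
q=robot.sense()["joint_pos"].copy();q[0]+=.8
robot.move_joints(q)
f=robot.grab_frame("top");np.savez("top4.npz",**f);cv2.imwrite("pics/top4.png",cv2.resize(f["image"][110:255,200:410,::-1],None,fx=3.8,fy=3.8,interpolation=2))
s=robot.sense();print(s["t"],s["tcp_pos"],s["wrist_force"])
```

```text
13.1917 [ 0.58429049 -0.07498787  0.03712127] [0.808308   3.10977802 5.6474666 ]
16.9417 [ 0.34311925 -0.4790483   0.19890262] [0.39934368 0.51117184 1.03018537]
```

View pics/wrist4.png

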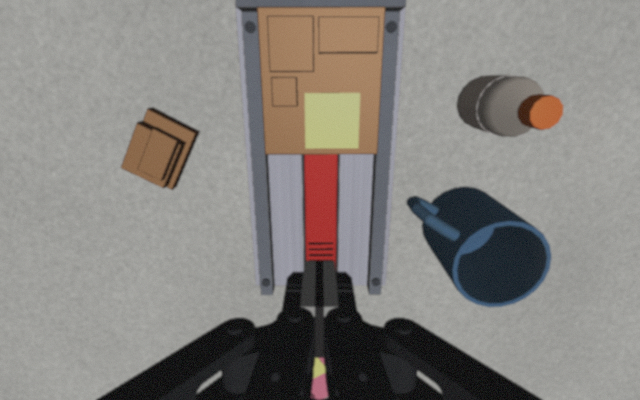

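View pics/top4.png

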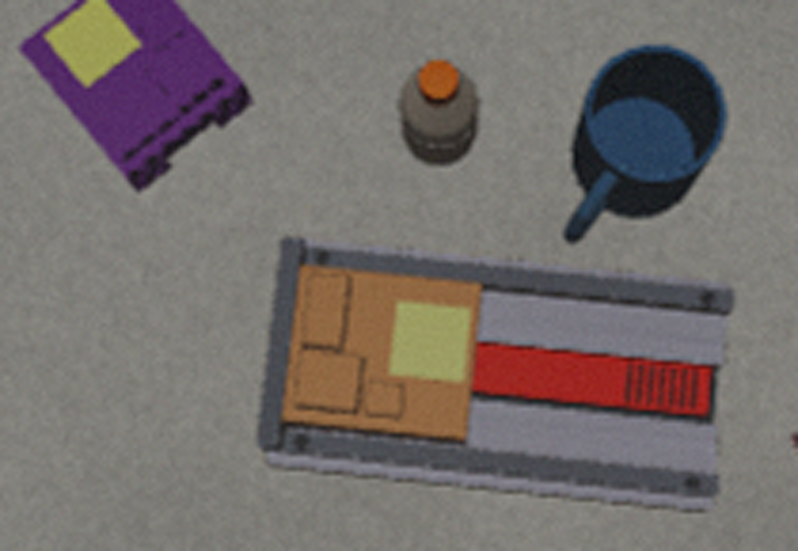

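The model sits against the end wall (no gap at crop x≈298). Last, check the bar height and the rear-face position, and that the bystanders haven't moved.

Run:
```python
import numpy as np
from h import *
a,b=np.load("top0.npz"),np.load("top4.npz")
def Wd(f):
    z=f["range_z"];v,u=np.mgrid[0:400,0:640]
    return (np.stack([(u-f["cx"])/f["fx"]*z,(v-f["cy"])/f["fy"]*z,z],-1)-f["t"])@f["R"]
A,B=Wd(a),Wd(b)
for W in(A,B):
    q=W[...,:2]-O;x=q@EX;y=q@EY
    m=lambda x0,x1,y0,y1:np.median(W[...,2][(x>x0)&(x<x1)&(y>y0)&(y<y1)])
    print("bar z",m(-.115,-.06,-.01,.01),"deck z",m(-.115,-.06,.022,.038))
for X in((478,290),(470,437)):
    p=ray(b,(X[0]+.5)/3.8-.5+200,(X[1]+.5)/3.8-.5+110,.061)[:2]-O;print("rear",p@EX,p@EY)
d=np.abs(a["image"].astype(int)-b["image"]).sum(-1)
for n,(u0,u1,v0,v1) in dict(mug=(345,395,118,175),glue=(300,330,120,158),off=(300,342,256,296)).items(): print(n,d[v0:v1,u0:u1].mean(),"empty",d[300:340,200:260].mean())
```

```text
bar z 0.03833641112199379 deck z 0.024145409923947127
bar z 0.03802763328275352 deck z 0.024224022269059318
rear 0.01246158870281487 -0.039241872043366176
rear 0.008802395921453663 0.04040153176454825
mug 8.131929824561404 empty 7.640833333333333
glue 7.633333333333334 empty 7.640833333333333
off 7.711904761904762 empty 7.640833333333333
```

Run:
```python
from plant import robot
robot.close_job(); print(robot.sense()["t"])
```

```text
the job is handed in; nothing more can be done
the job is handed in; nothing more can be done
```

The brown plot model is home against the end wall and the stop is back up behind its front cross-bar. The job is handed in; it took about 17 s, and the arm is clear of everything.

**What I did:** I pressed the red bar about 11 mm down with the shut fingertips. Holding it there, I pushed the model past the stop until it met the wall; two pushes stopped at the same place. I then backed off about 5 mm with the bar still held and raised the fingers so it sprang up.

**Last checks:**
- **Bar:** its top is at 38.0 mm with the deck at 24.2 mm, so it is fully up.
- **Model:** its rear face is at dock x ≈ +10.6 mm, against +10 mm for fully home. The two corners read 12.5 and 8.8 mm. I read them by hand from the picture, so that difference could be reading error or a slight turn within the rail clearance. The top picture shows no gap at the end wall.
- **Bystanders:** the mug, off-cuts and glue bottle look unmoved when I compare the before and after pictures. The mug's area differed slightly more than plain table did (8.1 against 7.6), which I took as noise.
- **Not seen directly:** the yellow nose is hidden under the model, so I inferred that it is up from the bar height, since the two are one piece.

No check failed.

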